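Check the nozzle collars and draw the filler to its mark

TASK

Get the hand filler ready: of the two steel nozzle collars, slide the one that fits over the gauge pin all the way down onto the filler's base plate and leave it there, and put the other one, whose bore is too small, into the small metal tray. Then pull the filler's spring-return handle out until its index blade lines up with the ridge of the clip on the scale rail, and finish while still holding it there, because it springs back if let go. Do not disturb the tray, the timer, the foil cups or the spice jar.

Things in the scene. Friction and masses are not known exactly. Their poses are not given: they have to be found in the camera images.
- filler: Hand filler, fixed: base plate 280 x 220 x 10 mm; origin: centre of its underside; x along the barrel, y left, z up; yaw varies. The handle is pulled toward its -x, roughly to the robot. Barrel 58 mm across, x=+20 to +130, y=+60 mm, top 79 mm above the table. Scale rail along x at y=+102 mm (x=-134 to -34), top at 48 mm. Gauge pin at x=-20, y=-60 mm.
- pin_foot (a point): Foot of the gauge pin, on its axis, at the upper face of the base plate (10 mm above the table). The upright steel pin is 20 mm in diameter, straight for 34 mm and then tapering to an 8 mm tip 45 mm above the plate.
- collar_wide: Steel nozzle collar that fits the pin: plain upright ring, 44 mm outside, 30 mm tall, bore 23 mm. Origin at the centre of its underside, z along the bore. Stands loose on the table; about 90 g.
- collar_narrow: Steel nozzle collar that does not fit: same 44 mm outside and 30 mm height, but a thick wall and a bore of only 14 mm. Origin at the centre of its underside. Stands loose on the table; about 90 g. The two collars may stand in either order.
- tray: Small square open aluminium tray, 130 x 130 mm outside, 25 mm high, wall and floor 3 mm. Origin at the centre of its underside, axes along its sides.
- draw_handle: Draw handle that slides along the filler's x only. Black upright grip 14 mm thick (x), 36 wide (y), 56 tall; origin: centre of its foot, 60 mm above the table, over a 24 mm block. Starts fully in, 70 mm clear from its centre to the barrel; travel 75 mm out. A spring pulls it back: 6 N when in, 0.9 N more per 10 mm. Rigid on its rod.
- index (a point): Tip of the steel index blade, 3 mm thick, that sticks out of the handle's left side (filler's +y) in the middle plane of the grip, 32 mm from the grip's centre; it moves with the handle.
- mark_clip: Small dark steel clip, 14 mm long, fixed on the scale rail, with a 3 mm upright ridge across its middle: the mark. Origin mid-clip in the plane of the ridge, 50 mm above the table; axes parallel to the filler's. The handle is at the mark when index blade and ridge have the same position along the filler's x (30 to 60 mm out from rest).
- kitchen_timer: Wind-up kitchen timer, 62 mm across, 44 mm tall, origin at the centre of its underside. Leave it alone.
- liner_stack: Stack of foil baking cups, 72 mm across, 61 mm tall, origin at the centre of its underside. Leave it alone.
- spice_jar: Spice jar, 47 mm across, 98 mm tall, origin at the centre of its underside. Leave it alone.
Things that resemble listed ones, but are neither listed nor needed, are in the scene too. What is shaped like the collar_narrow but brown or purple is not meant.

How it is judged:
On the way, in this order (a step that is already met when the one before it is completed fails the run):
1. the fitting collar is fully down on the gauge pin and the other is in the tray, both let go (horizontal distance between collar_wide and pin_foot below 0.005 m and z of collar_wide in the frame of pin_foot below 0.004 m and angle between collar_wide's own z axis and vertical below 0.12 rad and x of collar_narrow in the frame of tray between -0.055 and 0.055 m and y of collar_narrow in the frame of tray between -0.055 and 0.055 m and z of collar_narrow in the frame of tray between -0.002 and 0.03 m and contact force between the fingers and collar_wide below 0.1 N and contact force between the fingers and collar_narrow below 0.1 N), for 0.2 s.
2. the handle is held out at the mark (x of index in the frame of mark_clip between -0.005 and 0.005 m and contact force between the fingers and draw_handle above 3 N), for 0.5 s.
At the end, for the whole second after the job is handed in: Wide-bore collar on the pin (5 mm of its axis, at most 4 mm above the plate, upright), narrow one in the tray, both let go; fingers still hold the draw handle (over 3 N) at rest, its index within 5 mm of the clip's ridge along the filler's x axis (all of step 1 and all of step 2 and linear speed of draw_handle below 0.01 m/s); the arm keeps its last pose, push and grip.
It fails at once if the kitchen timer is moved more than 30 mm or tipped (distance of kitchen_timer from where it was at the start of the episode above 0.03 m or angle between kitchen_timer's own z axis and vertical above 0.4 rad).
It fails at once if the stack of foil cups is moved more than 30 mm or tipped (distance of liner_stack from where it was at the start of the episode above 0.03 m or angle between liner_stack's own z axis and vertical above 0.4 rad).
It fails at once if the spice jar is moved more than 30 mm or tipped (distance of spice_jar from where it was at the start of the episode above 0.03 m or angle between spice_jar's own z axis and vertical above 0.4 rad).
It fails at once if the tray is moved more than 30 mm (distance of tray from where it was at the start of the episode above 0.03 m).
It also fails if it takes over 58 s, if anything falls off the work surface, if the arm or the gripper's body presses on something with over 40 N, if the wrist force passes 120 N, or if a joint passes its speed limit or range.

ROBOT

A 6-joint arm with a two-finger parallel gripper is mounted at the origin on a cart in front of the work surface, level with it; the furniture and walls round the work are solid. World frame = base frame: x ahead of the robot, y to its left, z up, the work surface at z = 0. Lengths are in m, angles in rad, forces in N, time in s.
With the tool pointing down it reaches from about 0.3 to 1 m from the base axis. Payload 5.1 kg.
Tool frame: the origin (TCP) lies midway between the tips of the shut fingers; the grasp point (between the pads) lies 19 mm behind it (arm.hold_point_z is the distance from the TCP to the grasp point, in m); z points along the fingers, y is the line along which they close (so a half turn about z gives the same grasp; the last joint's range is limited). The gripper opens to 95 mm and grips with 3 to 60 N. Pads are 20 mm wide; open, the fingers measure 119 mm over their backs; the gripper's body (75 mm by 180 mm) begins 59 mm behind the grasp point.
Start: joints at [-1.312, 0.124, 1.65, -0, 1.367, -0.083], TCP at [0.218, -0.612, 0.215] pointing down, gripper open.
Joint ranges: [-2.61, 2.61], [-1.02, 2.33], [0.03, 2.71], [-1.35, 4.49], [0.32, 2.68], [-2.91, 2.91]. Speed limits (rad/s): [2.57, 2.57, 3.14, 3.14, 3.14, 3.14].

INTERFACE

Orientations are given as a rotation vector (axis times angle).
In Python, from cell import arm gives the robot as it stands.
- The arm moves only by the tool arm_command, never from a script. Its argument "increments" is a list of rows, each a list of 3 entries, a list of its own where there are three numbers: the shift along the world's x, y, z in m, then the turn, a rotation vector about the world's x, y, z in rad, then the closure in counts, from 0 (fully open) to 255 (shut). A call has 1 to 10 rows; each row shifts and turns the commanded pose from where the row before left it; what a row does not reach is not made up. A row lasts 1/12 s, in which the tool goes at most 41.7 mm and 7.16 degrees, less where a joint would pass 70% of its speed; a pose out of reach is approached as far as the arm can. A call with a gripper value outside its range is refused whole. The fingers move at their own pace and stop on an object; the grip force is fixed at half the most. Time passes only in rows, so rows that do not move let the fingers close. It gives the time, the measured TCP pose, the force, the opening and the grip force at its end, in the units of the state.
- arm.sense(): the state, without advancing time (a new reading comes with each control period).
- arm.camera(name): name is "scene" or "top" or "wrist"; returns the picture (400x640x3 uint8, red, green, blue); there is no depth.
- arm.camera_model(name): a dict with "intrinsics" (3x3 intrinsics, pixels), "extrinsics" (4x4, takes a point from camera to world coordinates); the wrist camera has in their place "T_tool_cam" (4x4, takes a point from camera to tool coordinates, whose origin is the TCP and whose axes are the flange's). Camera axes: x right, y up, looking along -z (the intrinsics and any distortion apply to the point x, -y, -z); pixel columns grow to the right and rows downward; lengths in m; the calibration is good to about 2 mm. A picture is of the moment at which its call begins: read the wrist's pose just before it. camera_model takes no time and is no camera call.
- arm.sign_off(): hands the job in; it is judged then, once.
Trained networks look in the newest picture that a camera, given by its name, has taken for a name from the list of things; names that differ only in an ending like _2 or _b are one class to them, and where a whole thing is asked for, a point or a joint stands for the part that bears it (a point fixed in the world has none). Each returns a list of dicts, best first, with "p" (0 to 1); they miss things now and then, are a little off and sometimes report something else, mostly with a low value. They report only what shows in the picture. A call takes as long as a camera call. They do not tell look-alikes from the thing itself.
- arm.trace(camera, label): "mask" (400x640 bool, what is visible of it).
- arm.spot_point(camera, label): "point" ([x, y, z] in m, in world coordinates, good to about 4 mm: a listed point, or the origin of a listed thing).
The state is a dict: "time": time; "joint_positions": joint angles; "joint_velocities": joint speeds; "joint_torque": joint torques, N m; "position": TCP position; "ee_rot": TCP orientation; "ft_force": force on the tool from outside, world axes, zero at the start; "torque": the same for the moment, N m; "finger_gap": finger opening in m; "gripper_force": force on a finger pad.
Only numpy, scipy, OpenCV 4.12 (cv2) and the standard library are available. Lean on these libraries where they do the work, as an engineer would, in place of code of your own. Each camera call takes 0.05 s, during which the arm holds its last target. There are 200 camera calls.

## Working session

There is one attempt and no reset: what is moved stays moved. The work goes in short steps, Python scripts to look and compute and a tool call to move; the robot and the scene stay as the last step left them, time stands still between calls to the robot, and variables do not carry over. Pictures are saved under pics/ and viewed, at most 13 in all, crops included, and the job is handed in when it is done.

Besides the shell and the picture viewer there is one more tool, called after ">>>" as a command line: name --argument value ..., lists and objects as JSON in quotes. arm_command: Moves the arm, as the interface text tells. Its arguments: {"type":"object","properties":{"increments":{"type":"array"}},"required":["increments"]}

```bash
mkdir -p pics; ls
python3 - <<'E'
from cell import arm
import cv2,numpy as np
s=arm.sense();print({k:np.round(v,3).tolist() for k,v in s.items()},arm.hold_point_z)
for c in("scene","top"):
    im=arm.camera(c);cv2.imwrite(f"pics/{c}0.png",im[...,::-1])
    m=arm.camera_model(c);print(c,np.round(m["intrinsics"],1).tolist(),np.round(m["extrinsics"],3).tolist(),[k for k in m])
    for l in["filler","pin_foot","collar_wide","collar_narrow","tray","draw_handle","index","mark_clip","kitchen_timer","liner_stack","spice_jar"]:
        print(c,l,[(np.round(d["point"],3).tolist(),round(float(d["p"]),2)) for d in arm.spot_point(c,l)[:4]])
E
```

```text
pics
{'time': 0.0, 'joint_positions': [-1.312, 0.124, 1.652, -0.0, 1.368, -0.083], 'joint_velocities': [-0.0, 0.001, 0.001, -0.0, 0.001, 0.0], 'joint_torque': [0.002, -41.761, -35.992, 0.078, 0.049, -0.0], 'position': [0.218, -0.612, 0.213], 'ee_rot': [-3.094, -0.534, 0.0], 'ft_force': [-0.012, -0.662, 0.285], 'torque': [0.035, -0.001, -0.001], 'gripper_force': 0.0, 'finger_gap': 0.095} 0.0188
scene [[397.2, 0.0, 326.3], [0.0, 397.2, 197.4], [0.0, 0.0, 1.0]] [[-0.802, 0.46, -0.382, 0.107], [-0.598, -0.627, 0.499, 0.534], [-0.01, 0.628, 0.778, 0.958], [0.0, 0.0, 0.0, 1.0]] ['intrinsics', 'extrinsics']
scene filler [([0.604, 0.209, -0.002], 0.62)]
scene pin_foot [([0.567, 0.147, 0.013], 0.89)]
scene collar_wide [([0.434, -0.258, 0.0], 0.66)]
scene collar_narrow [([0.383, -0.039, 0.001], 0.78), ([0.517, -0.1, -0.001], 0.54), ([0.433, -0.125, 0.002], 0.52)]
scene tray [([0.593, -0.238, 0.004], 0.56)]
scene draw_handle [([0.565, 0.277, 0.063], 0.9)]
scene index [([0.572, 0.31, 0.06], 0.88), ([0.596, -0.238, 0.0], 0.31)]
scene mark_clip [([0.537, 0.32, 0.049], 0.58)]
scene kitchen_timer [(
[... 277 characters left out ...]
1.359], [0.0, 0.0, 0.0, 1.0]] ['intrinsics', 'extrinsics']
top filler [([0.601, 0.208, 0.001], 0.88)]
top pin_foot [([0.565, 0.15, 0.008], 0.93)]
top collar_wide []
top collar_narrow [([0.435, -0.127, 0.002], 0.48), ([0.378, -0.04, -0.001], 0.43), ([0.515, -0.103, -0.003], 0.41)]
top tray [([0.599, -0.237, -0.005], 0.89)]
top draw_handle [([0.566, 0.276, 0.057], 0.41)]
top index [([0.57, 0.306, 0.057], 0.61), ([0.599, -0.238, -0.002], 0.18)]
top mark_clip [([0.57, 0.148, 0.008], 0.61), ([0.602, 0.205, 0.001], 0.18)]
top kitchen_timer [([0.657, -0.082, -0.005], 0.67)]
top liner_stack [([0.547, -0.42, 0.003], 0.79)]
top spice_jar [([0.687, -0.41, -0.001], 0.78), ([0.433, -0.126, 0.008], 0.47)]
```

View pictures.

Run:
```python
import cv2,numpy as np
s=cv2.imread("pics/scene0.png");t=cv2.imread("pics/top0.png")
cv2.imwrite("pics/scene0b.png",cv2.resize(s,(800,500),interpolation=cv2.INTER_CUBIC))
# crops round candidates
from cell import arm
def px(c,p):
    m=arm.camera_model(c);T=np.linalg.inv(m["extrinsics"]);q=T[:3,:3]@p+T[:3,3];u=m["intrinsics"]@[q[0],-q[1],-q[2]];return u[:2]/u[2]
out=[]
for p in[(.434,-.258,.03),(.381,-.04,.03),(.516,-.101,.03),(.434,-.126,.03)]:
    col=[]
    for c,im in(("scene",s),("top",t)):
        u=px(c,np.array(p));print(c,p,u.round());x,y=int(u[0]),int(u[1])
        col.append(cv2.resize(im[max(y-25,0):y+25,x-25:x+25],(200,200),interpolation=cv2.INTER_CUBIC))
    out.append(np.vstack(col))
cv2.imwrite("pics/crops.png",np.hstack(out))
```

```text
scene (0.434, -0.258, 0.03) [397. 177.]
top (0.434, -0.258, 0.03) [367. 232.]
scene (0.381, -0.04, 0.03) [374. 232.]
top (0.381, -0.04, 0.03) [305. 246.]
scene (0.516, -0.101, 0.03) [347. 196.]
top (0.516, -0.101, 0.03) [324. 208.]
scene (0.434, -0.126, 0.03) [374. 204.]
top (0.434, -0.126, 0.03) [330. 231.]
```

View pics/scene0b.png

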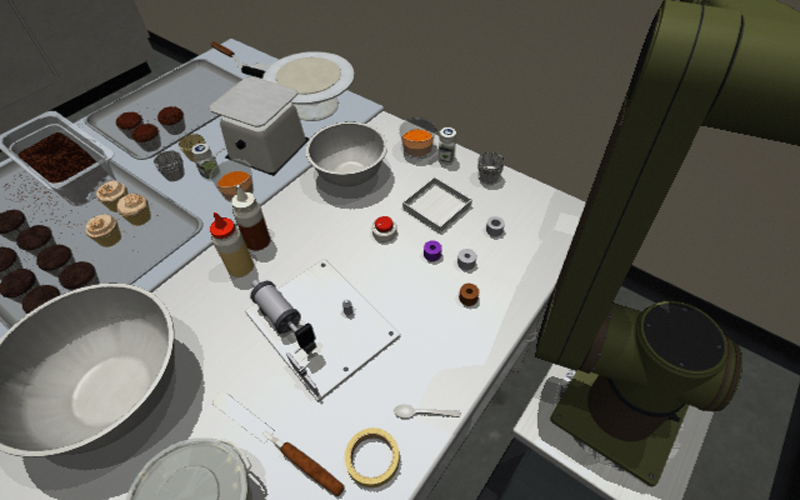

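View pics/crops.png

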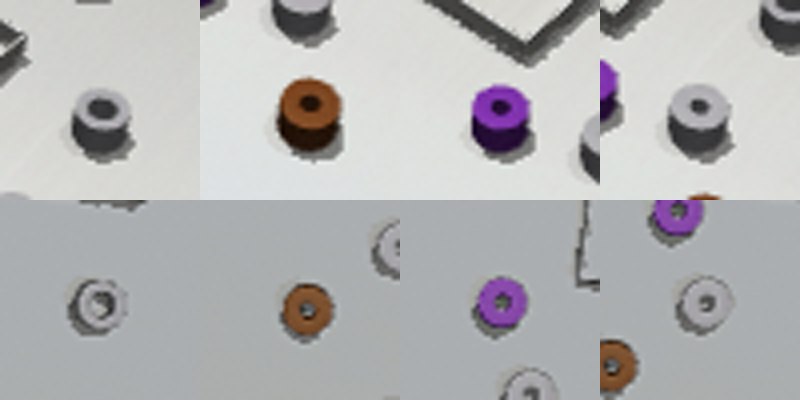

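View pics/top0.png

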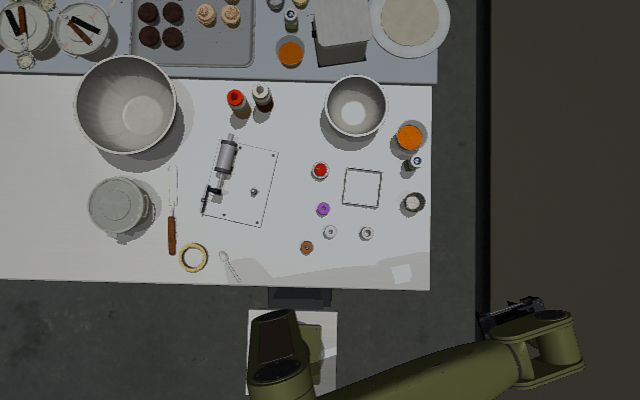

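Candidates by scene pixel (640 px image): steel at (397,177), steel at (374,204), purple at (347,196), brown at (374,232). The crop shows that the steel ring at (397,177) has the wide bore, so it is collar_wide at about (.434,-.258). The steel ring at (374,204) has the small bore, so it is collar_narrow at about (.434,-.126). Purple and brown are decoys. In the top picture the filler plate is at about (240,185), the pin at (253,192) and the tray at (362,188).

>>> arm_command --increments '[[[0.0155, 0.0347, 0], [0, 0, -0.0586], 0], [[0.0155, 0.0347, 0], [0, 0, -0.0586], 0], [[0.0155, 0.0347, 0], [0, 0, -0.0586], 0], [[0.0155, 0.0347, 0], [0, 0, -0.0586], 0], [[0.0155, 0.0347, 0], [0, 0, -0.0586], 0], [[0.0155, 0.0347, 0], [0, 0, -0.0586], 0], [[0.0155, 0.0347, 0], [0, 0, -0.0586], 0], [[0.0155, 0.0347, 0], [0, 0, -0.0586], 0], [[0.0155, 0.0347, 0], [0, 0, -0.0586], 0], [[0.0155, 0.0347, 0], [0, 0, -0.0586], 0]]'

```text
time: 2.03
position: [0.3732, -0.2637, 0.2149]
ee_rot: [3.117, -0.388, 0.001]
ft_force: [1.1, -0.9, 0.7]
finger_gap: 0.0951
gripper_force: 0.0
```

```bash
cat > h.py <<'E'
from cell import arm
import cv2,numpy as np
from scipy.spatial.transform import Rotation as R
def pose():
    s=arm.sense();T=np.eye(4);T[:3,:3]=R.from_rotvec(s["ee_rot"]).as_matrix();T[:3,3]=s["position"];return s,T
def cam(c,T=None):
    m=arm.camera_model(c);return m["intrinsics"],(T@m["T_tool_cam"] if c=="wrist" else np.array(m["extrinsics"]))
def px(K,E,p):
    T=np.linalg.inv(E);q=T[:3,:3]@np.array(p)+T[:3,3];u=K@[q[0],-q[1],-q[2]];return u[:2]/u[2]
def ray(K,E,u,z):
    d=np.linalg.solve(K,[u[0],u[1],1]);d=E[:3,:3]@[d[0],-d[1],-d[2]];return E[:3,3]+d*(z-E[2,3])/d[2]
def show():
    s,T=pose();print("t",round(s["time"],2),"tcp",s["position"].round(4) if hasattr(s["position"],"round") else np.round(s["position"],4),"close ang",round(np.degrees(np.arctan2(T[1,1],T[0,1])),2),"z",T[:3,2].round(3),"gap",round(s["finger_gap"],4),"gf",round(s["gripper_force"],1),"ft",np.round(s["ft_force"],1));return s,T
E
python3 - <<'E'
from h import *
s,T=show()
print(np.round(arm.camera_model("wrist").get("T_tool_cam"),3).tolist(),np.round(arm.camera_model("wrist")["intrinsics"],1).tolist())
im=arm.camera("top")
K,E=cam("top")
# filler plate mask
for l in("filler",):
    r=arm.trace("top",l)
    for d in r[:2]:
        c,_=cv2.findContours(d["mask"].astype(np.uint8),0,1);c=max(c,key=cv2.contourArea)
        w=np.array([ray(K,E,p[0],.01)[:2] for p in c],np.float32)
        print(l,d["p"],cv2.minAreaRect(w))
E
```

```text
t 2.03 tcp [ 0.3732 -0.2637  0.2149] close ang -104.18 z [ 0.001 -0.001 -1.   ] gap 0.0951 gf 0.0 ft [ 1.1 -0.9  0.7]
[[0.0, 0.96, 0.279, 0.078], [1.0, -0.001, 0.0, 0.0], [0.001, 0.279, -0.96, -0.17], [0.0, 0.0, 0.0, 1.0]] [[295.8, 0.0, 314.1], [0.0, 295.8, 198.2], [0.0, 0.0, 1.0]]
filler 0.68 ((0.6133239269256592, 0.20187121629714966), (0.22435835003852844, 0.3038257360458374), 77.59233093261719)
```

Run:
```python
from h import *
s,T=pose();im=arm.camera("wrist");cv2.imwrite("pics/w1.png",im[...,::-1]);K,E=cam("wrist",T)
for l in("collar_wide","collar_narrow","tray"):
    print(l,[(np.round(d["point"],4).tolist(),round(float(d["p"]),2)) for d in arm.spot_point("wrist",l)])
    for d in arm.trace("wrist",l)[:4]:
        c,_=cv2.findContours(d["mask"].astype(np.uint8),0,1);c=max(c,key=cv2.contourArea);print("  mask",round(float(d["p"]),2),cv2.boundingRect(c))
for n,p in dict(w=(.434,-.258,.03),n=(.434,-.126,.03),t=(.597,-.238,0.0)).items(): print(n,px(K,E,p).round(1))
```

```text
collar_wide [([0.4349, -0.2548, 0.0001], 0.82)]
  mask 0.87 (281, 114, 35, 37)
  mask 0.17 (0, 126, 21, 69)
collar_narrow [([0.3784, -0.0396, -0.0001], 0.62), ([0.4382, -0.1293, -0.0006], 0.56)]
  mask 0.94 (176, 138, 43, 37)
  mask 0.79 (132, 195, 44, 39)
  mask 0.71 (127, 73, 50, 41)
  mask 0.58 (0, 125, 22, 70)
tray []
  mask 0.7 (184, 0, 128, 61)
w [299.  131.3]
n [192.9 157.8]
t [247.1  -9.8]
```

View pics/w1.png

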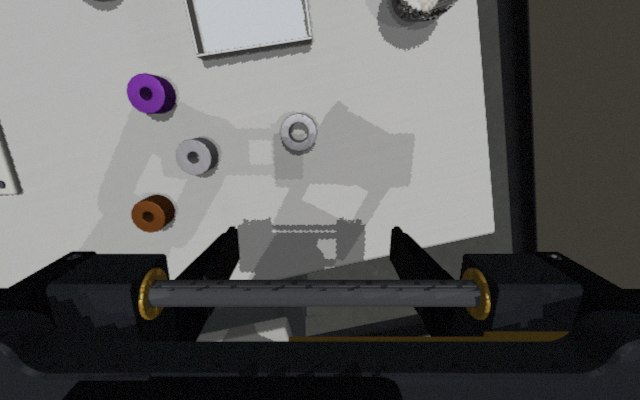

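The wrist view confirms wide-bore steel at (299,131), small-bore steel at (193,156), purple at (150,93) and brown at (152,213). Both steel rings sit where their predicted pixels say. Narrow goes first.

>>> arm_command --increments '[[[0.0155, 0.0345, 0], [0, 0, 0], 0], [[0.0155, 0.0345, 0], [0, 0, 0], 0], [[0.0155, 0.0345, 0], [0, 0, 0], 0], [[0.0155, 0.0345, -0.015], [0, 0, 0], 0], [[0, 0, -0.036], [0, 0, 0], 0], [[0, 0, -0.036], [0, 0, 0], 0], [[0, 0, -0.036], [0, 0, 0], 0], [[0, 0, -0.036], [0, 0, 0], 0], [[0, 0, -0.03], [0, 0, 0], 0], [[0, 0, -0.018], [0, 0, 0], 0]]'

```text
time: 3.32
position: [0.4322, -0.1273, 0.0038]
ee_rot: [-3.116, 0.385, 0.009]
ft_force: [-0.5, 0.1, 0.1]
finger_gap: 0.0949
gripper_force: 0.0
```

>>> arm_command --increments '[[[0, 0, 0], [0, 0, 0], 255], [[0, 0, 0], [0, 0, 0], 255], [[0, 0, 0], [0, 0, 0], 255], [[0, 0, 0], [0, 0, 0], 255], [[0, 0, 0], [0, 0, 0], 255], [[0, 0, 0], [0, 0, 0], 255], [[0, 0, 0], [0, 0, 0], 255]]'

```text
time: 3.9
position: [0.4355, -0.1277, 0.0087]
ee_rot: [3.118, -0.383, 0.003]
ft_force: [-0.6, 0.7, -0.1]
finger_gap: 0.0539
gripper_force: 0.0
```

>>> arm_command --increments '[[[0, 0, 0], [0, 0, 0], 255], [[0, 0, 0], [0, 0, 0], 255], [[0, 0, 0], [0, 0, 0], 255], [[0, 0, 0], [0, 0, 0], 255]]'

```text
time: 4.23
position: [0.4351, -0.1274, 0.0081]
ee_rot: [-3.118, 0.383, -0.001]
ft_force: [-0.8, 1.5, 3.8]
finger_gap: 0.0437
gripper_force: 30.0
```

>>> arm_command --increments '[[[0, 0, 0.03], [0, 0, 0], 255], [[0, 0, 0.032], [0, 0, 0], 255], [[0.01, -0.007, 0.03], [0, 0, 0], 255], [[0.028, -0.019, 0], [0, 0, 0], 255], [[0.03, -0.021, 0], [0, 0, 0], 255], [[0.03, -0.021, 0], [0, 0, 0], 255], [[0.03, -0.02, 0], [0, 0, 0], 255], [[0.024, -0.016, 0], [0, 0, 0], 255], [[0.01, -0.007, -0.02], [0, 0, 0], 255], [[0, 0, -0.02], [0, 0, 0], 255]]'

```text
time: 5.07
position: [0.6002, -0.2409, 0.0604]
ee_rot: [3.116, -0.384, 0.007]
ft_force: [-0.8, 0.3, -1.5]
finger_gap: 0.044
gripper_force: 30.0
```

>>> arm_command --increments '[[[0, 0, -0.02], [0, 0, 0], 255], [[0, 0, -0.015], [0, 0, 0], 255], [[0, 0, -0.01], [0, 0, 0], 255], [[0, 0, 0], [0, 0, 0], 255], [[0, 0, 0], [0, 0, 0], 255]]'

```text
time: 5.48
position: [0.5966, -0.2382, 0.0144]
ee_rot: [-3.118, 0.382, 0.001]
ft_force: [0.4, -0.0, -0.7]
finger_gap: 0.0437
gripper_force: 30.0
```

>>> arm_command --increments '[[[0, 0, -0.003], [0, 0, 0], 95], [[0, 0, 0], [0, 0, 0], 95], [[0, 0, 0], [0, 0, 0], 95], [[0, 0, 0], [0, 0, 0], 95], [[0, 0, 0.02], [0, 0, 0], 95], [[0, 0, 0.03], [0, 0, 0], 95], [[0, 0, 0.03], [0, 0, 0], 95], [[-0.02, -0.002, 0.01], [0, 0, 0], 0], [[-0.03, -0.004, 0], [0, 0, 0], 0], [[-0.03, -0.004, 0], [0, 0, 0], 0]]'

```text
time: 6.32
position: [0.5175, -0.249, 0.1041]
ee_rot: [3.117, -0.38, 0.006]
ft_force: [-0.3, 0.0, -0.4]
finger_gap: 0.0744
gripper_force: 0.0
```

>>> arm_command --increments '[[[-0.03, -0.004, 0], [0, 0, 0], 0], [[-0.03, -0.003, 0], [0, 0, 0], 0], [[-0.02, -0.002, 0], [0, 0, 0], 0], [[-0.0026, 0, -0.02], [0, 0, 0], 0], [[0, 0, -0.03], [0, 0, 0], 0], [[0, 0, -0.025], [0, 0, 0], 20], [[0, 0, -0.012], [0, 0, 0], 40], [[0, 0, -0.007], [0, 0, 0], 60], [[0, 0, 0], [0, 0, 0], 80], [[0, 0, 0], [0, 0, 0], 90]]'

```text
time: 7.15
position: [0.435, -0.2578, 0.0085]
ee_rot: [3.118, -0.382, 0.002]
ft_force: [0.3, 0.2, 0.8]
finger_gap: 0.0672
gripper_force: 0.0
```

>>> arm_command --increments '[[[0, 0, 0], [0, 0, 0], 255], [[0, 0, 0], [0, 0, 0], 255], [[0, 0, 0], [0, 0, 0], 255], [[0, 0, 0], [0, 0, 0], 255], [[0, 0, 0], [0, 0, 0], 255], [[0, 0, 0], [0, 0, 0], 255], [[0, 0, 0], [0, 0, 0], 80], [[0, 0, 0], [0, 0, 0], 80], [[0, 0, 0], [0, 0, 0], 80], [[0, 0, 0], [0, 0, 0], 80]]'

```text
time: 7.98
position: [0.4338, -0.2572, 0.0072]
ee_rot: [-3.118, 0.383, 0.001]
ft_force: [0.0, 0.4, 0.1]
finger_gap: 0.0633
gripper_force: 0.0
```

>>> arm_command --increments '[[[0, 0, 0], [0, 0, 0.1], 80], [[0, 0, 0], [0, 0, 0.12], 80], [[0, 0, 0], [0, 0, 0.12], 80], [[0, 0, 0], [0, 0, 0.12], 80], [[0, 0, 0], [0, 0, 0.12], 80], [[0, 0, 0], [0, 0, 0.12], 80], [[0, 0, 0], [0, 0, 0.12], 80], [[0, 0, 0], [0, 0, 0.12], 80], [[0, 0, 0], [0, 0, 0.12], 80], [[0, 0, 0], [0, 0, 0.12], 80]]'

```text
time: 8.82
position: [0.434, -0.2572, 0.0073]
ee_rot: [-2.799, -1.425, 0.001]
ft_force: [0.5, 0.0, 0.1]
finger_gap: 0.0652
gripper_force: 0.0
```

>>> arm_command --increments '[[[0, 0, 0], [0, 0, 0.12], 80], [[0, 0, 0], [0, 0, 0.12], 80], [[0, 0, 0], [0, 0, 0.12], 80], [[0, 0, 0], [0, 0, 0.03], 80], [[0, 0, 0], [0, 0, 0], 80], [[0, 0, 0], [0, 0, 0], 255], [[0, 0, 0], [0, 0, 0], 255], [[0, 0, 0], [0, 0, 0], 255], [[0, 0, 0], [0, 0, 0], 255], [[0, 0, 0], [0, 0, 0], 255]]'

```text
time: 9.65
position: [0.4342, -0.2574, 0.0076]
ee_rot: [-2.476, -1.933, 0.0]
ft_force: [0.6, 0.1, -0.3]
finger_gap: 0.0433
gripper_force: 30.0
```

Run:
```python
from h import *
show()
```

```text
t 9.65 tcp [ 0.4342 -0.2574  0.0076] close ang -14.05 z [-0.  0. -1.] gap 0.0433 gf 30.0 ft [ 0.6  0.1 -0.3]
```

>>> arm_command --increments '[[[0, 0, 0.03], [0, 0, 0], 255], [[0, 0, 0.035], [0, 0, 0], 255], [[0, 0.01, 0.035], [0, 0, 0], 255], [[0.01, 0.03, 0.03], [0, 0, 0], 255], [[0.013, 0.037, 0], [0, 0, 0], 255], [[0.013, 0.037, 0], [0, 0, 0], 255], [[0.013, 0.037, 0], [0, 0, 0], 255], [[0.013, 0.037, 0], [0, 0, 0], 255], [[0.013, 0.037, 0], [0, 0, 0], 255], [[0.013, 0.037, 0], [0, 0, 0], 255]]'

```text
time: 10.48
position: [0.5218, 0.0053, 0.1362]
ee_rot: [2.476, 1.933, -0.0]
ft_force: [1.1, -0.3, -1.0]
finger_gap: 0.0432
gripper_force: 30.0
```

>>> arm_command --increments '[[[0.01, 0.025, 0], [0, 0, 0], 255], [[0.007, 0.015, 0], [0, 0, 0], 255], [[0, 0, 0], [0, 0, 0], 255], [[0, 0, 0], [0, 0, 0], 255]]'

```text
time: 10.82
position: [0.5385, 0.0438, 0.1358]
ee_rot: [-2.474, -1.935, 0.002]
ft_force: [-0.0, -0.7, -2.0]
finger_gap: 0.0437
gripper_force: 30.0
```

Run:
```python
from h import *
s,T=show();im=arm.camera("wrist");cv2.imwrite("pics/w2.png",im[...,::-1]);K,E=cam("wrist",T)
for l in("pin_foot","index","mark_clip","draw_handle","filler"):
    print(l,[(np.round(d["point"],4).tolist(),round(float(d["p"]),2)) for d in arm.spot_point("wrist",l)])
for p in[(.566,.149,.01),(.566,.149,.055)]: print(px(K,E,p).round(1))
```

```text
t 10.82 tcp [0.5385 0.0438 0.1358] close ang -13.93 z [-0.001 -0.    -1.   ] gap 0.0437 gf 30.0 ft [-0.  -0.7 -2. ]
pin_foot [([0.5738, 0.154, 0.0099], 0.76)]
index []
mark_clip []
draw_handle []
filler [([0.601, 0.207, -0.0011], 0.87)]
[316.2  78.5]
[316.6  72.3]
```

View pics/w2.png

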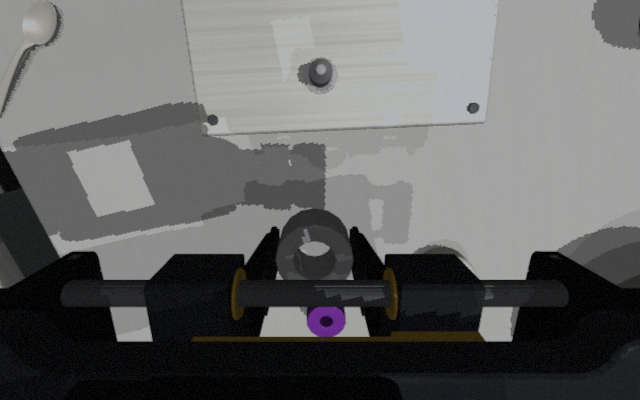

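The pin is at about (320,70) and the plate's near edge runs from (204,135) to (485,123). The collar is held level with its bore visible at about (314,240).

Run:
```python
from h import *
s,T=pose();K,E=cam("wrist",T);im=cv2.imread("pics/w2.png");g=cv2.cvtColor(im,6)
a,b=ray(K,E,(204,135),.01),ray(K,E,(485,123),.01);d=b-a;print(a,b,np.linalg.norm(d),np.degrees(np.arctan2(d[1],d[0])))
for y in np.degrees([np.arctan2(d[1],d[0])]):
    c,s_=np.cos(np.radians(y)),np.sin(np.radians(y));M=np.array([[c,-s_],[s_,c]])
    o=(a+b)[:2]/2-M@[0,-.11];print("origin",o,"pin",o+M@[-.02,-.06],"handle",o+M@[-.05,.06])
print("pin tip",ray(K,E,(320.5,68.5),.055), "foot spot pix",px(K,E,(.5738,.154,.01)))
for c,pic in(("top","pics/top0.png"),("scene","pics/scene0.png")):
    k,e=cam(c);print(c,"pin tip prj",px(k,e,(.566,.149,.055)),px(k,e,(.57,.15,.055)))
t=cv2.imread("pics/top0.png")[180:206,235:270];sc=cv2.imread("pics/scene0.png")[228:264,262:298]
w=im[35:110,275:365]
f=lambda i:cv2.resize(i,(260,260),interpolation=cv2.INTER_CUBIC)
cv2.imwrite("pics/pin.png",np.hstack([f(t),f(sc),f(w)]))
```

```text
[0.44709674 0.12409029 0.01      ] [0.71611401 0.06825252 0.01      ] 0.27475106003005495 -11.725927389615771
origin [0.60396072 0.20387581] pin [0.57218428 0.14919256] handle [0.567198   0.27278519]
pin tip [0.57013696 0.14937174 0.055     ] foot spot pix [322.07568427  69.0683217 ]
top pin tip prj [252.41999864 191.49365774] [252.17488301 190.34199179]
scene pin tip prj [278.66410759 240.09006722] [277.29875188 239.59993439]
```

View pics/pin.png

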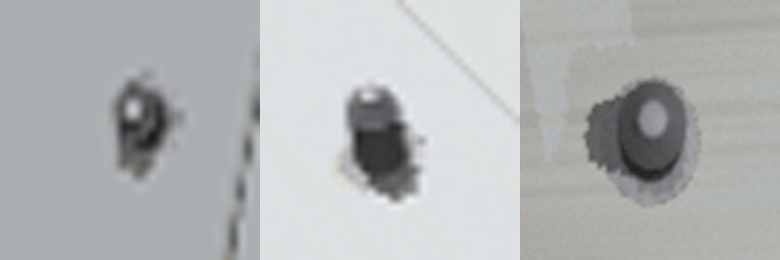

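>>> arm_command --increments '[[[0.011, 0.02, -0.01], [0, 0, 0.0], 255], [[0.01, 0.02, -0.01], [0, 0, 0.01], 255], [[0, 0, -0.01], [0, 0, 0.02], 255], [[0, 0, 0], [0, 0, 0], 255], [[0, 0, 0], [0, 0, 0], 255], [[0, 0, 0], [0, 0, 0], 255]]'

```text
time: 11.62
position: [0.5596, 0.0825, 0.1066]
ee_rot: [2.448, 1.969, -0.0]
ft_force: [-0.3, 0.2, -0.9]
finger_gap: 0.0437
gripper_force: 30.0
```

Run:
```python
from h import *
s,T=show();im=arm.camera("wrist")[...,::-1].copy();K,E=cam("wrist",T)
p=T[:3,3]
for dz in(.0224,-.0076): print("collar centre",dz,px(K,E,p+[0,0,dz]).round(1), "left/right/near/far",[px(K,E,p+[0,0,dz]+.022*v).round(1).tolist() for v in(-T[:3,1],T[:3,1],-T[:3,0],T[:3,0])])
print("pin guess",px(K,E,(.569,.149,.055)),ray(K,E,(0,0),.055)*0)
cv2.imwrite("pics/w3.png",cv2.resize(im[60:310,220:420],(800//2*2,1000//2*2//1),interpolation=cv2.INTER_CUBIC)[:600] if 0 else cv2.resize(im[60:290,200:440],(626,600),interpolation=cv2.INTER_CUBIC))
print(626/240,600/230)
for d in arm.trace("wrist","collar_wide")[:2]: print(d["p"],cv2.boundingRect(d["mask"].astype(np.uint8)))
```

```text
t 11.62 tcp [0.5596 0.0825 0.1066] close ang -12.38 z [-0. -0. -1.] gap 0.0437 gf 30.0 ft [-0.3  0.2 -0.9]
collar centre 0.0224 [315.2 259.9] left/right/near/far [[275.6, 259.9], [354.9, 259.9], [315.2, 294.4], [315.3, 222.8]]
collar centre -0.0076 [315.  237.8] left/right/near/far [[281.3, 237.8], [348.7, 237.8], [315.0, 268.0], [315.0, 205.7]]
pin guess [307.84594029 128.76434896] [0. 0. 0.]
2.6083333333333334 2.608695652173913
0.84 (276, 209, 78, 72)
```

View pics/w3.png

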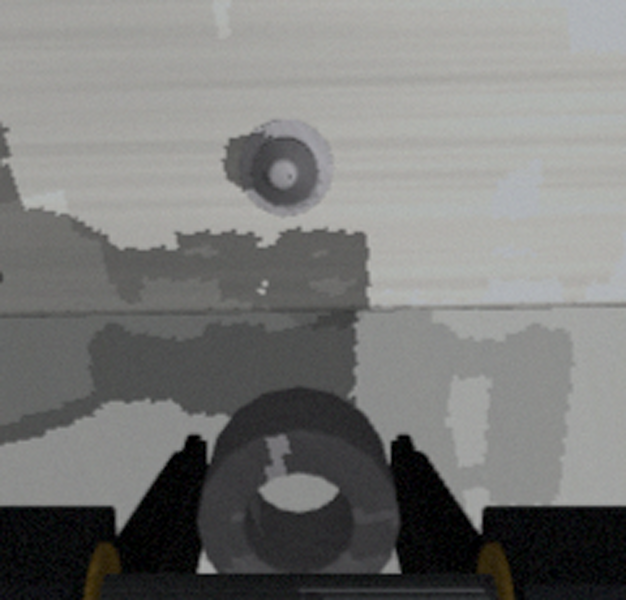

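>>> arm_command --increments '[[[0.003, 0.017, 0], [0, 0, 0.01], 255], [[0.004, 0.026, 0], [0, 0, 0], 255], [[0.0035, 0.02, -0.01], [0, 0, 0], 255], [[0.001, 0.006, -0.015], [0, 0, 0], 255], [[0, 0, 0], [0, 0, 0], 255], [[0, 0, -0.01], [0, 0, 0], 255], [[0, 0, -0.01], [0, 0, 0], 255], [[0, 0, 0], [0, 0, 0], 255], [[0, 0, 0], [0, 0, 0], 255]]'

```text
time: 12.47
position: [0.5707, 0.1514, 0.0606]
ee_rot: [-2.438, -1.981, 0.002]
ft_force: [0.1, -1.0, -1.1]
finger_gap: 0.0434
gripper_force: 30.0
```

>>> arm_command --increments '[[[0, 0, -0.005], [0, 0, 0], 255], [[0, 0, -0.005], [0, 0, 0], 255], [[0, 0, -0.003], [0, 0, 0], 255], [[0, 0, 0], [0, 0, 0], 255]]'

```text
time: 12.8
position: [0.5707, 0.152, 0.0475]
ee_rot: [-2.437, -1.982, 0.002]
ft_force: [-0.5, -0.6, -0.1]
finger_gap: 0.0435
gripper_force: 30.0
```

>>> arm_command --increments '[[[0, 0, -0.003], [0, 0, 0], 255], [[0, 0, -0.003], [0, 0, 0], 255], [[0, 0, 0], [0, 0, 0], 255]]'

```text
time: 13.05
position: [0.5709, 0.1522, 0.0416]
ee_rot: [-2.437, -1.982, 0.001]
ft_force: [-1.0, -0.6, -1.3]
finger_gap: 0.0434
gripper_force: 30.0
```

>>> arm_command --increments '[[[0, 0, -0.006], [0, 0, 0], 255], [[0, 0, -0.006], [0, 0, 0], 255], [[0, 0, -0.006], [0, 0, 0], 255], [[0, 0, -0.004], [0, 0, 0], 255], [[0, 0, 0], [0, 0, 0], 255]]'

```text
time: 13.47
position: [0.5704, 0.1522, 0.0187]
ee_rot: [-2.436, -1.982, 0.003]
ft_force: [-0.4, 0.1, -1.2]
finger_gap: 0.0435
gripper_force: 30.0
```

>>> arm_command --increments '[[[0, 0, 0], [0, 0, 0], 85], [[0, 0, 0], [0, 0, 0], 85], [[0, 0, 0], [0, 0, 0], 85], [[0, 0, 0], [0, 0, 0], 85], [[0, 0, 0.02], [0, 0, 0], 85], [[0, 0, 0.035], [0, 0, 0], 85], [[0, 0, 0.035], [0, 0, 0], 85], [[0, 0, 0.035], [0, 0, 0], 85], [[0, 0, 0.03], [0, 0, 0], 85], [[0, 0, 0.02], [0, 0, 0], 85]]'

```text
time: 14.3
position: [0.5729, 0.1526, 0.2002]
ee_rot: [2.435, 1.981, 0.009]
ft_force: [0.4, 0.5, 0.3]
finger_gap: 0.0633
gripper_force: 0.0
```

>>> arm_command --increments '[[[0, -0.02, 0], [0, 0, 0], 85], [[0, -0.02, 0], [0, 0, 0], 85], [[0, 0, 0], [0, 0, 0], 85], [[0, 0, 0], [0, 0, 0], 85], [[0, 0, 0], [0, 0, 0], 85]]'

```text
time: 14.72
position: [0.5712, 0.1126, 0.1953]
ee_rot: [-2.437, -1.982, -0.0]
ft_force: [-1.4, -0.7, 0.7]
finger_gap: 0.0632
gripper_force: 0.0
```

Run:
```python
from h import *
s,T=show();im=arm.camera("wrist");K,E=cam("wrist",T);cv2.imwrite("pics/w4.png",cv2.resize(im[...,::-1],(800,500),interpolation=cv2.INTER_CUBIC))
for l in("pin_foot","collar_wide","index","mark_clip","draw_handle","filler"):
    print(l,[(np.round(d["point"],4).tolist(),round(float(d["p"]),2)) for d in arm.spot_point("wrist",l)])
for p in[(.565,.2755,.116),(.5706,.152,.04),(.5706,.152,.055)]: print(px(K,E,p).round(1)*1.25)
```

```text
t 14.72 tcp [0.5712 0.1126 0.1953] close ang -11.76 z [-0.  0. -1.] gap 0.0632 gf 0.0 ft [-1.4 -0.7  0.7]
pin_foot [([0.5703, 0.1537, 0.0118], 0.65)]
collar_wide [([0.5723, 0.1499, 0.0096], 0.93)]
index []
mark_clip []
draw_handle [([0.5632, 0.2742, 0.0583], 0.56)]
filler [([0.5983, 0.2049, -0.003], 0.93)]
[326.75   -0.625]
[383.25 188.  ]
[382.75 190.25]
```

View pics/w4.png

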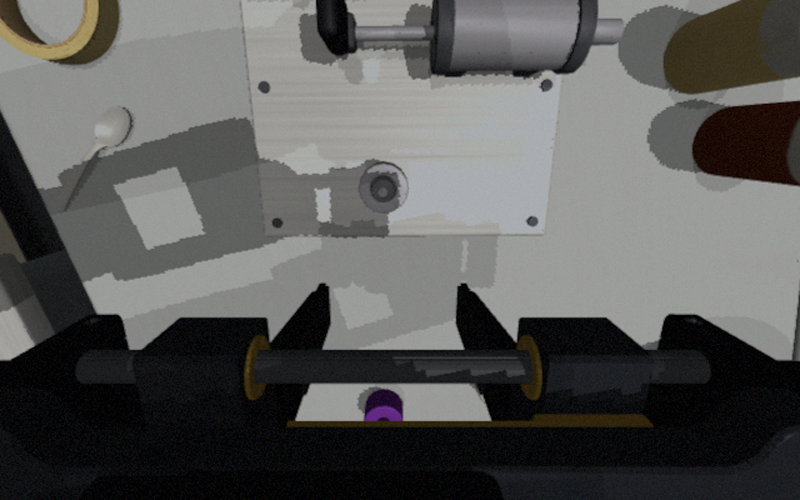

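The collar is seated around the pin at (383,187). The handle is at the top edge near (333,20), so I'll move over it to see the blade and the clip.

>>> arm_command --increments '[[[-0.008, 0.03, 0.01], [0, 0, 0], 85], [[-0.01, 0.035, 0.01], [0, 0, 0], 85], [[-0.01, 0.035, 0], [0, 0, 0], 85], [[0, 0, 0], [0, 0, 0], 85], [[0, 0, 0], [0, 0, 0], 85], [[0, 0, 0], [0, 0, 0], 85]]'

```text
time: 15.57
position: [0.5432, 0.2122, 0.215]
ee_rot: [2.436, 1.983, -0.001]
ft_force: [1.3, 0.1, -0.5]
finger_gap: 0.0634
gripper_force: 0.0
```

Run:
```python
from h import *
s,T=show();im=arm.camera("wrist");K,E=cam("wrist",T);np.save("T5.npy",T)
cv2.imwrite("pics/w5raw.png",im[...,::-1])
cv2.imwrite("pics/w5.png",cv2.resize(im[0:200,190:430,::-1],(720,600),interpolation=cv2.INTER_CUBIC))
for l in("index","mark_clip","draw_handle","filler"):
    print(l,[(np.round(d["point"],4).tolist(),round(float(d["p"]),2)) for d in arm.spot_point("wrist",l)])
for p in[(.565,.2755,.116)]: print((px(K,E,p)-[190,0])*3)
```

```text
t 15.57 tcp [0.5432 0.2122 0.215 ] close ang -11.7 z [-0.    -0.001 -1.   ] gap 0.0634 gf 0.0 ft [ 1.3  0.1 -0.5]
index [([0.5719, 0.3048, 0.0606], 0.66)]
mark_clip [([0.5304, 0.3191, 0.0484], 0.61)]
draw_handle [([0.5653, 0.2738, 0.0598], 0.67)]
filler [([0.6029, 0.2074, -0.0022], 0.8)]
[402.88360906 379.25955938]
```

View pics/w5.png

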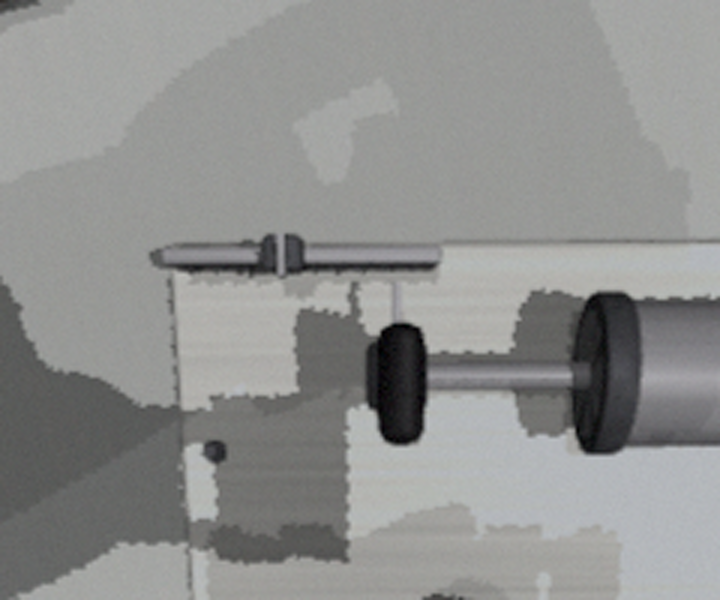

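The handle's grip top is at crop (402,382), its blade at (397,300) and the clip ridge at (282,254).

Run:
```python
from h import *
T=np.load("T5.npy");K,E=cam("wrist",T);y=np.radians(-11.5);ux=np.array([np.cos(y),np.sin(y)]);uy=np.array([-ux[1],ux[0]])
f=lambda u,z:ray(K,E,(190+u[0]/3,u[1]/3),z)[:2]
for zi,zc in((.06,.055),(.065,.06),(.06,.06)):
    d=f((282,254),zc)-f((397,305),zi);print(zi,zc,"blade->ridge along x %.4f y %.4f"%(d@ux,d@uy))
a,b=f((160,256),.046),f((440,256),.048);print("rail len",(b-a)@ux,"yaw",np.degrees(np.arctan2(*(b-a)[::-1])),"ridge from right end",(b-f((282,254),.055))@ux)
h=f((402,382),.116);print("grip top centre",h)
```

```text
0.06 0.055 blade->ridge along x -0.0400 y 0.0172
0.065 0.06 blade->ridge along x -0.0394 y 0.0169
0.06 0.06 blade->ridge along x -0.0396 y 0.0168
rail len 0.10016897957416873 yaw -11.768108944812505 ridge from right end 0.05560413265599913
grip top centre [0.56459254 0.27477946]
```

>>> arm_command --increments '[[[0.008, 0.022, 0], [0, 0, 0], 85], [[0.009, 0.026, 0], [0, 0, 0], 85], [[0.0048, 0.015, 0], [0, 0, 0], 85], [[0, 0, -0.015], [0, 0, 0], 85], [[0, 0, -0.03], [0, 0, 0], 85], [[0, 0, -0.03], [0, 0, 0], 85], [[0, 0, -0.03], [0, 0, 0], 85], [[0, 0, -0.022], [0, 0, 0], 85], [[0, 0, -0.013], [0, 0, 0], 85], [[0, 0, 0], [0, 0, 0], 85]]'

```text
time: 16.65
position: [0.5621, 0.2733, 0.0705]
ee_rot: [-2.436, -1.98, 0.013]
ft_force: [-0.0, 0.6, 0.6]
finger_gap: 0.0631
gripper_force: 0.0
```

>>> arm_command --increments '[[[0, 0, 0], [0, 0, 0], 255], [[0, 0, 0], [0, 0, 0], 255], [[0, 0, 0], [0, 0, 0], 255], [[0, 0, 0], [0, 0, 0], 255], [[0, 0, 0], [0, 0, 0], 255], [[0, 0, 0], [0, 0, 0], 255], [[0, 0, 0], [0, 0, 0], 255], [[0, 0, 0], [0, 0, 0], 255], [[0, 0, 0], [0, 0, 0], 255], [[0, 0, 0], [0, 0, 0], 255]]'

```text
time: 17.48
position: [0.5648, 0.2754, 0.0755]
ee_rot: [-2.436, -1.983, 0.001]
ft_force: [-2.6, -0.3, 2.4]
finger_gap: 0.0141
gripper_force: 30.0
```

Run:
```python
from h import *
s,T=show()
arm.camera("top");arm.camera("scene")
for c in("top","scene"):
  for l in("collar_narrow","tray","collar_wide"): print(c,l,[(np.round(d["point"],3).tolist(),round(float(d["p"]),2)) for d in arm.spot_point(c,l)[:4]])
```

```text
t 17.48 tcp [0.5648 0.2754 0.0755] close ang -11.7 z [-0.001 -0.    -1.   ] gap 0.0141 gf 30.0 ft [-2.6 -0.3  2.4]
top collar_narrow [([0.381, -0.041, -0.002], 0.61), ([0.596, -0.241, 0.005], 0.49), ([0.515, -0.102, -0.001], 0.44)]
top tray [([0.596, -0.237, -0.003], 0.81), ([0.656, -0.085, -0.005], 0.56)]
top collar_wide [([0.57, 0.147, 0.012], 0.44)]
scene collar_narrow [([0.38, -0.04, 0.003], 0.81), ([0.572, 0.148, 0.012], 0.35)]
scene tray []
scene collar_wide [([0.57, 0.15, 0.01], 0.7)]
```

Both collars are in place and the grip is confirmed (gap 14.1 mm). Now the 40 mm pull along the filler's -x.

>>> arm_command --increments '[[[-0.004, 0.0008, 0], [0, 0, 0], 255], [[-0.005, 0.001, 0], [0, 0, 0], 255], [[-0.006, 0.0012, 0], [0, 0, 0], 255], [[-0.006, 0.0013, 0], [0, 0, 0], 255], [[-0.006, 0.0012, 0], [0, 0, 0], 255], [[-0.006, 0.0013, 0], [0, 0, 0], 255], [[-0.004, 0.0008, 0], [0, 0, 0], 255], [[-0.0022, 0.0005, 0], [0, 0, 0], 255], [[0, 0, 0], [0, 0, 0], 255], [[0, 0, 0], [0, 0, 0], 255]]'

```text
time: 18.72
position: [0.5283, 0.2828, 0.0755]
ee_rot: [2.435, 1.98, 0.007]
ft_force: [8.1, -1.2, -3.5]
finger_gap: 0.0142
gripper_force: 30.0
```

Run:
```python
from h import *
s,T=show();y=np.radians(-11.6);print("pulled",(np.array(s["position"])[:2]-[.5648,.2754])@[np.cos(y),np.sin(y)])
im=arm.camera("wrist");K,E=cam("wrist",T)
cv2.imwrite("pics/w6.png",cv2.resize(im[60:300,170:430,::-1],(650,600),interpolation=cv2.INTER_CUBIC))
for c in("wrist","scene"):
  if c!="wrist":arm.camera(c)
  p=[arm.spot_point(c,l)[:1] for l in("index","mark_clip")];print(c,[np.round(q[0]["point"],4).tolist() if q else None for q in p])
  if all(p): print((np.array(p[0][0]["point"])-p[1][0]["point"])[:2]@[np.cos(y),np.sin(y)])
```

```text
t 18.72 tcp [0.5283 0.2828 0.0755] close ang -11.77 z [ 0.006 -0.    -1.   ] gap 0.0142 gf 30.0 ft [ 8.1 -1.2 -3.5]
pulled -0.03724543998292226
wrist [[0.537, 0.3141, 0.0572], [0.5306, 0.3207, 0.0469]]
0.0075963958769992386
scene [None, [0.5452, -0.4203, -0.0002]]
```

View pics/w6.png

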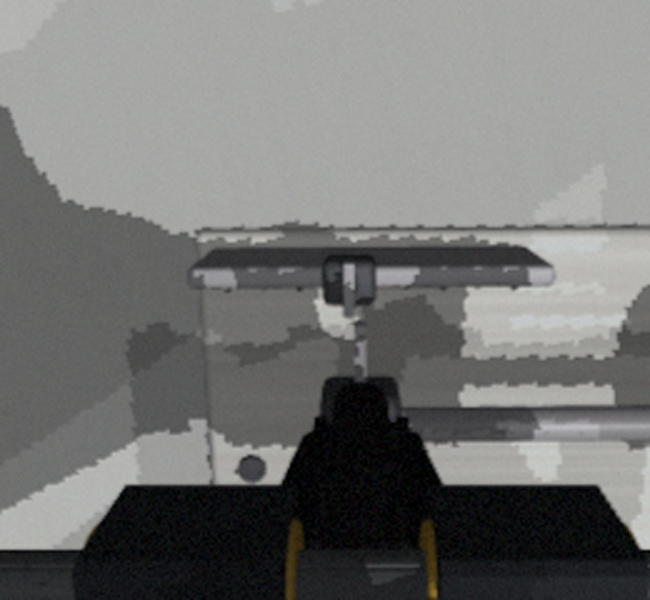

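The ridge is at crop x≈349 and the blade at ≈361, about 3 mm short. That agrees with 37.2 of 40 mm, so I'll pull slightly further.

>>> arm_command --increments '[[[-0.0015, 0.0003, 0], [0, 0, 0], 255], [[-0.0015, 0.0003, 0], [0, 0, 0], 255], [[0, 0, 0], [0, 0, 0], 255], [[0, 0, 0], [0, 0, 0], 255], [[0, 0, 0], [0, 0, 0], 255], [[0, 0, 0], [0, 0, 0], 255], [[0, 0, 0], [0, 0, 0], 255], [[0, 0, 0], [0, 0, 0], 255], [[0, 0, 0], [0, 0, 0], 255], [[0, 0, 0], [0, 0, 0], 255]]'

```text
time: 19.85
position: [0.5255, 0.2834, 0.0755]
ee_rot: [2.435, 1.979, 0.007]
ft_force: [9.6, -1.4, -1.4]
finger_gap: 0.0142
gripper_force: 30.0
```

Run:
```python
from h import *
s,T=show();y=np.radians(-11.6);print("pulled",(np.array(s["position"])[:2]-[.5648,.2754])@[np.cos(y),np.sin(y)])
im=arm.camera("wrist");cv2.imwrite("pics/w7.png",cv2.resize(im[140:220,270:350,::-1],(600,600),interpolation=cv2.INTER_CUBIC))
arm.camera("top");print([(np.round(d["point"],3).tolist(),round(float(d["p"]),2)) for l in("collar_wide","collar_narrow","tray") for d in arm.spot_point("top",l)[:4]])
```

```text
t 19.85 tcp [0.5255 0.2834 0.0755] close ang -11.78 z [ 0.006 -0.    -1.   ] gap 0.0142 gf 30.0 ft [ 9.6 -1.4 -1.4]
pulled -0.040049693686377404
[([0.549, -0.418, 0.001], 0.74), ([0.596, -0.237, 0.01], 0.7), ([0.517, -0.101, -0.001], 0.56), ([0.381, -0.04, -0.002], 0.48), ([0.6, -0.238, -0.001], 0.76)]
```

View pics/w7.png

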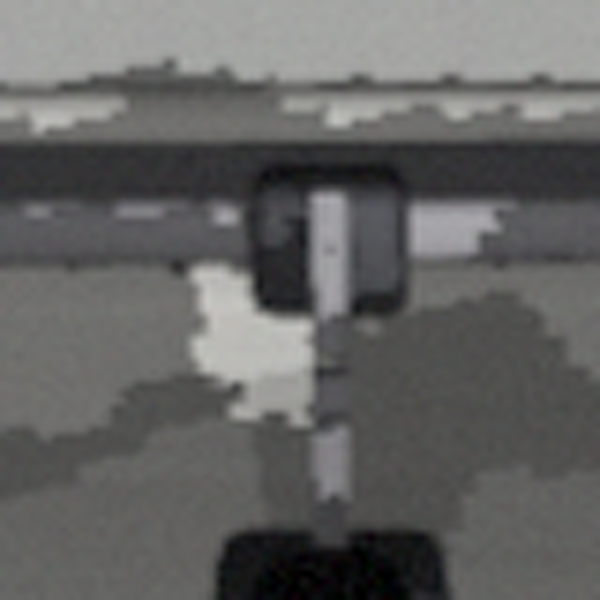

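The blade (x≈332) and the ridge (x≈330) line up, and the grip is firm at 30 N. It has been held for over 0.5 s, so I'm handing in.

```bash
python3 -c "
from cell import arm
print(arm.sign_off())"
```

```text
the job is handed in; nothing more can be done
None
```

I handed the job in at about 20 s: the wide collar is down on the gauge pin, the narrow one is in the tray, and the handle is held at the clip ridge (blade within about 1 mm in the last image, 30 N grip); sign-off returned no verdict.

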